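# Pair the refill packs and hold the bin lid for loading

## Robot

A 6-joint arm with a two-finger parallel gripper is mounted at the origin on the work surface. World frame = base frame: x ahead of the robot, y to its left, z up, the work surface at z = 0. Lengths are in m, angles in rad, forces in N, time in s.
With the tool pointing down it reaches from about 0.25 to 0.8 m from the base axis. Payload 8.5 kg.
Tool frame: the origin (TCP) lies on the centre line of the jaws, within the pads' length; the fingertips stand 19 mm ahead of it and the grasp point (between the pads) is the TCP (bot.tip_reach is the distance from the TCP to the fingertips, in m); z points along the fingers, y is the line along which they close (so a half turn about z gives the same grasp; the last joint's range is limited). The gripper opens to 85 mm and grips with 20 to 120 N. Pads are 22 mm wide; open, the fingers measure 114 mm over their backs; the gripper's body (76 mm by 85 mm) begins 54 mm behind the grasp point. The pads swing forward as they close: fully open they stand 13 mm farther back than shut.
Start: joints at [1.132, 0.238, -0.013, 1.319, 0, 1.571], TCP at [0.223, 0.475, 0.25] pointing down, gripper open.
Joint ranges: [-2.66, 2.66], [-1.03, 1.9], [-1.14, 1.46], [-1.82, 2.27], [-1.45, 1.34], [-3.14, 3.14]. Speed limits (rad/s): [2.22, 2.22, 2.79, 3.14, 3.14, 3.14].

## Interface

Orientations are given as a rotation vector (axis times angle).
In Python, from bench import telemetry, cams, hand_in, bot gives the robot as it stands.
- The arm moves only by the shell command python3 -m pendant 'ROWS' [OPENING]. ROWS is text: rows parted by semicolons, each of 4 numbers parted by spaces: the shift along the tool's x, y, z in cm, then the turn about the tool's z in rad. A call has 1 to 12 rows; each row is the pose to reach, as a shift and turn from the pose commanded when the call began, along the tool's axes at that moment; what a row does not reach only later rows make up. A row lasts 1/10 s, in which the tool goes at most 50 mm and 8.59 degrees, less where a joint would pass 70% of its speed; a pose out of reach is approached as far as the arm can. A call with a gripper value outside its range is refused whole. OPENING is the closure, from 0 (fully open) to 1 (shut), set as the call begins (- or left out, the last holds). The fingers move at their own pace and stop on an object; the grip force is fixed at half the most. Time passes only in rows, so rows that repeat a pose let the fingers close. It gives the time, the measured TCP pose, the force, the opening and the grip force at its end, in the units of the state.
- telemetry.get_obs(): the state, without advancing time (a new reading comes with each control period).
- cams.read_camera(name): name is "side" or "top"; returns a dict with "frame" (480x640x3 uint8, red, green, blue), "fx", "fy", "cx", "cy" (pixels), "R" (3x3) and "t" (3): a world point X has camera coordinates R X + t. Camera axes: x right, y down, z forward; pixel columns grow to the right and rows downward; lengths in m; the calibration is good to about 2 mm. A picture is of the moment at which its call begins. There is no depth.
- hand_in(): hands the job in; it is judged then, once.
The state is a dict: "time": time; "qpos": joint angles; "joint_vel": joint speeds; "effort": joint torques, N m; "position": TCP position; "tool_rot": TCP orientation; "force": force on the tool from outside, world axes, zero at the start; "torque": the same for the moment, N m; "grip_width": finger opening in m; "grasp_force": force on a finger pad.
Only numpy, scipy, OpenCV 4.12 (cv2) and the standard library are available. Lean on these libraries where they do the work, as an engineer would, in place of code of your own. Each camera call takes 0.05 s, during which the arm holds its last target. There are 200 camera calls.

## Task

Get this refill ready for a colleague to load: stand the loose red pack and the loose green pack upright in the grey three-bay tray, each in the same bay as the pack of its own colour, in the free space in front of it. Only when both are in, lift the white lid of the blue bin to 60 degrees from closed and finish there, still holding it with the gripper's fingers: the lid falls shut if released, and the program ends while holding it, so do not let go. Do not swing the lid back towards upright, and leave the packs already in the tray and everything else on the bench where they are.

Things in the scene. Friction and masses are not known exactly. Their poses are not given: they have to be found in the camera images.
- red_pack: loose red carton standing on the bench, 50 mm along its x, 40 mm along its y, 90 mm tall (z), about 0.12 kg, rigid, with small white patches; origin at the centre of its underside
- green_pack: loose green carton standing on the bench, 50 mm along its x, 40 mm along its y, 90 mm tall (z), about 0.12 kg, rigid, with small white patches; origin at the centre of its underside
- red_twin: red carton waiting at the back of one bay of the tray (any of the three); 50 mm along its x, 40 mm along its y, 90 mm tall (z), about 0.12 kg, rigid, with small white patches; origin at the centre of its underside. It stands loose, squared to the tray. Its bay's free space is in front of it, on its own -x side: a carton set squarely there stands with its origin about 65 mm away (60 to 75 mm) along this carton's -x
- green_twin: green carton waiting at the back of another bay; 50 mm along its x, 40 mm along its y, 90 mm tall (z), about 0.12 kg, rigid, with small white patches; origin at the centre of its underside. Free space in front of it on its own -x side, as for red_twin
- yellow_pack: yellow carton waiting at the back of the third bay, to be left alone; 50 mm along its x, 40 mm along its y, 90 mm tall (z), about 0.12 kg, rigid, with small white patches; origin at the centre of its underside
- tray: grey tray fixed to the bench, 138 mm along x, 256 mm along y, walls 24 mm high and 4 mm thick, floor 4 mm thick; two partition walls along x make three bays side by side along y, bay centres at y = -84, 0 and +84 mm, each about 80 mm wide (y) and 130 mm long (x) inside. Origin at the centre of its underside; its -x side is the front, towards the robot. The waiting cartons stand with their centres at x = +36 mm
- bin: blue lidded storage bin, fixed to the bench, 210 mm along x, 220 mm along y, 100 mm high without its lid; origin at the centre of its underside, -x side is the front. Tray and bin may each stand on the left or right side of the bench
- bin_lid (a joint): angle of the white bin lid in rad: 0 closed, grows as it opens, 1.047 is 60 degrees, stop at 1.75. It turns about the hinge line along the bin's y at the bin's far (+x) top edge; its front edge rises and goes back towards +x. The lid is a plate 210 x 220 x 6 mm, about 0.4 kg, on a free hinge with no spring or stay: it falls shut when let go
- bin_lid_handle (a point): middle of the black bar handle of the lid, a round bar 11 mm thick and about 110 mm long (70 mm free between its feet) along the bin's y, on two feet near its ends, its axis 35 mm above the lid's top face, 30 mm behind the lid's front edge. Closed, it is 142 mm above the bench; it lies 180 mm from the hinge line along the lid and 41 mm off it square to the lid (above when closed). The round bar can turn between gripper fingers as the lid swings
- bin_lid_hinge (a point): middle of the lid's hinge line, at the bin's far top edge, 100 mm above the bench; y axis along the hinge; its axes turn with the lid
- pill_jar: amber pill jar with black cap, 52 mm across, 85 mm tall, bystander; origin at the centre of its underside
- lotion: white bottle with orange cap, 60 mm across, 160 mm tall, bystander; origin at the centre of its underside
- blue_box: blue carton, 60 x 100 x 45 mm, bystander; origin at the centre of its underside
- white_box: white carton, 60 x 90 x 60 mm, bystander; origin at the centre of its underside
There are look-alikes about, which are no part of the job. Leave any pink look-alike of the red_pack alone. Leave any pink look-alike of the green_pack alone.

How it is judged:
By the outcome, as a careful person would: the job done as asked, in the order asked, and still so for the second after the job is handed in, while the arm keeps its last pose, push and grip.
It also fails if it takes over 72 s, if anything falls off the work surface, if the arm or the gripper's body presses on something with over 40 N, if the wrist force passes 120 N, or if a joint passes its speed limit or range.

## Working session

There is one attempt and no reset: what is moved stays moved. The work goes in short steps, Python scripts to look and compute and a shell command to move; the robot and the scene stay as the last step left them, time stands still between calls to the robot, and variables do not carry over. Pictures are saved under pics/ and viewed, at most 11 in all, crops included, and the job is handed in when it is done.

```bash
mkdir -p pics; ls
python3 - <<'E'
from bench import telemetry, cams, bot
import cv2,numpy as np
o=telemetry.get_obs();print(o['time'],o['position'],o['tool_rot'],o['grip_width'],bot.tip_reach)
for n in("side","top"):
    c=cams.read_camera(n);cv2.imwrite(f"pics/{n}0.png",c['frame'][:,:,::-1])
    print(n,c['fx'],c['fy'],c['cx'],c['cy'],np.round(c['R'],4).tolist(),c['t'], 'pos',-c['R'].T@np.array(c['t']))
E
```

```text
pics
0.0 [0.22288848 0.47492464 0.24968864] [-6.83648318e-01 -3.06597474e+00  2.14583669e-03] 0.08548156022586186 0.019
side 496.74703685436623 496.74703685436623 320.4884905915328 247.21161081088945 [[-0.9768, -0.2134, -0.0198], [-0.1068, 0.5649, -0.8182], [0.1859, -0.7971, -0.5746]] [0.55191058 0.15858976 1.60568221] pos [0.25760185 1.30808258 1.06326507]
top 466.04402855849526 466.04402855849526 322.1643063418627 245.62578686931005 [[0.0079, -1.0, -0.0024], [-0.9964, -0.0077, -0.0847], [0.0847, 0.0031, -0.9964]] [-0.019826    0.58734718  1.24077491] pos [ 0.48028734 -0.01914387  1.28602089]
```

View pics/top0.png

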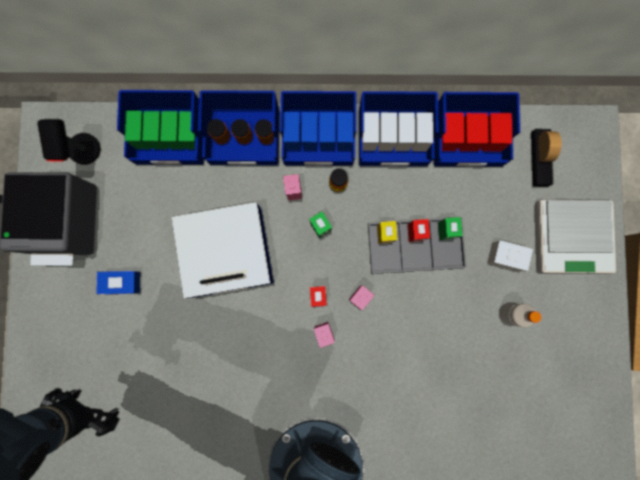

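View pics/side0.png

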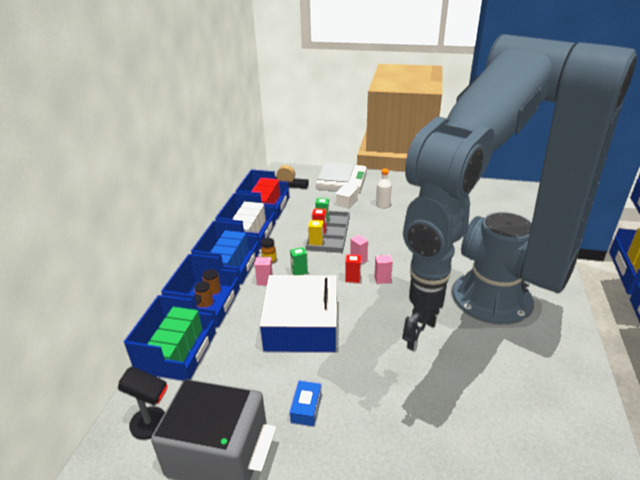

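The top view shows loose red at (318,296), loose green at (320,223), the twins at (421,230) red and (453,227) green, yellow at (388,232), and pink look-alikes at (292,186), (361,297) and (324,335). The lid handle runs from (202,282) to (243,275). Next I fit the poses.

```bash
cat > h.py <<'E'
import cv2,numpy as np
from bench import telemetry, cams
from scipy.optimize import minimize
from scipy.spatial.transform import Rotation as Ro
def proj(c,X):
    p=np.atleast_2d(X)@np.array(c['R']).T+c['t']; return np.c_[c['fx']*p[:,0]/p[:,2]+c['cx'],c['fy']*p[:,1]/p[:,2]+c['cy']]
def unproj(c,uv,z):
    d=np.array(c['R']).T@[(uv[0]-c['cx'])/c['fx'],(uv[1]-c['cy'])/c['fy'],1]; o=-np.array(c['R']).T@c['t']
    return o+d*(z-o[2])/d[2]
def hue(c,h0,h1,box,smin=150,vmin=60):
    v=cv2.cvtColor(c['frame'],cv2.COLOR_RGB2HSV); h=v[...,0].astype(int)
    m=((h>=h0)&(h<=h1)) if h0<h1 else ((h>=h0)|(h<=h1))
    m=(m&(v[...,1]>smin)&(v[...,2]>vmin)).astype(np.uint8); k=np.zeros_like(m); x,y,w,hh=box; k[y:y+hh,x:x+w]=m[y:y+hh,x:x+w]
    n,l,s,_=cv2.connectedComponentsWithStats(k)
    if n<2: return None
    return (l==1+np.argmax(s[1:,4])).astype(np.uint8)
def sil(c,x,y,a,z0,dx,dy,dz,S=8):
    B=np.array([[i*dx/2,j*dy/2,k*dz] for i in(-1,1) for j in(-1,1) for k in(0,1)])
    B=B@Ro.from_euler('z',a).as_matrix().T+[x,y,z0]
    m=np.zeros((480,640),np.uint8); cv2.fillConvexPoly(m,cv2.convexHull(np.round(proj(c,B)*16).astype(np.int32)),255,cv2.LINE_AA,4); return m/255.
def fit(views,z0,dims,guess=None,angs=(-1.2,-.8,-.4,0,.4,.8,1.2)):
    T=[]
    for c,m in views:
        h=np.zeros_like(m); cs,_=cv2.findContours(m,0,1); cv2.fillConvexPoly(h,cv2.convexHull(np.vstack(cs)),1); T.append((c,h))
    if guess is None:
        c,h=T[0]; g=unproj(c,np.argwhere(h)[:,::-1].mean(0),z0+dims[2]*.8)[:2]
    else: g=guess
    f=lambda p:sum(np.abs(sil(c,p[0]/100,p[1]/100,p[2],z0,*dims)-h).sum()/h.sum() for c,h in T)
    best=min((minimize(f,[g[0]*100,g[1]*100,a],method='Nelder-Mead',options=dict(initial_simplex=np.array([[g[0]*100,g[1]*100,a],[g[0]*100+1,g[1]*100,a],[g[0]*100,g[1]*100+1,a],[g[0]*100,g[1]*100,a+.3]]),xatol=.01,fatol=1e-4)) for a in angs),key=lambda r:r.fun)
    return best.x[0]/100,best.x[1]/100,best.x[2],best.fun
P=(.05,.04,.09)
R,G=(172,6),(50,75)
E
cat > m.py <<'E'
from h import *
t=cams.read_camera('top'); s=cams.read_camera('side')
for n,hh,bt,bs,z in [('red',R,(305,282,28,28),(340,248,30,40),0),('green',G,(305,205,32,35),(285,243,28,38),0),('rtwin',R,(408,215,25,30),(308,203,22,30),.004),('gtwin',G,(440,212,28,30),(312,193,20,30),.004),('yel',(22,34),(375,215,26,32),(303,216,25,35),.004)]:
    mt=hue(t,*hh,bt);ms=hue(s,*hh,bs)
    print(n,mt.sum(),ms.sum(),'top',np.round(fit([(t,mt)],z,P),4),'side',np.round(fit([(s,ms)],z,P,fit([(t,mt)],z,P)[:2]),4))
f=t['frame'].astype(int)
k=(f[270:292,192:254].max(2)<90); pts=np.argwhere(k)[:,::-1]+[192,270]
r=cv2.minAreaRect(pts.astype(np.float32));print('handle',r, unproj(t,r[0],.142))
b=cv2.boxPoints(r);e=sorted([unproj(t,q,.142)[:2].round(4).tolist() for q in b]);print(e)
lid=(f[195:305,165:280].min(2)>190).astype(np.uint8);cs,_=cv2.findContours(lid,0,1);r=cv2.minAreaRect(max(cs,key=cv2.contourArea)+np.array([165,195]))
print('lid',r,unproj(t,r[0],.106),[unproj(t,q,.106)[:2].round(4).tolist() for q in cv2.boxPoints(r)])
E
python3 m.py
```

```text
red 201 358 top [ 0.4524 -0.0048  0.0866  0.2179] side [ 0.4534 -0.0103 -1.5576  0.1467]
green 194 290 top [ 0.6402 -0.0102  0.3597  0.4029] side [ 0.6467 -0.021   1.9922  0.2479]
rtwin 332 118 top [ 0.6281 -0.2719  0.2978  0.2116] side [ 0.6311 -0.2846 -1.3105  0.5656]
gtwin 216 68 top [ 0.634  -0.3557  0.3618  0.7304] side [ 0.6425 -0.3777  1.8155  2.1027]
yel 284 297 top [ 0.6234 -0.1871  0.2767  0.2599] side [ 0.6243 -0.1919  1.6408  0.1927]
handle ((227.5170135498047, 279.14013671875), (52.34293746948242, 13.286726951599121), 6.072456359863281) [0.49333872 0.21562506 0.142     ]
[[0.471, 0.1531], [0.4834, 0.2809], [0.5032, 0.1503], [0.5158, 0.2784]]
lid ((219.41307067871094, 249.58522033691406), (80.16825103759766, 85.80435180664062), 80.2475814819336) [0.56847619 0.24549591 0.106     ] [[0.6501, 0.3732], [0.6893, 0.1577], [0.4878, 0.1193], [0.4496, 0.3318]]
```

Run:
```python
import cv2,numpy as np
t=cv2.imread('pics/top0.png')[195:315,280:475];s=cv2.imread('pics/side0.png')[185:290,240:400]
cv2.imwrite('pics/crop.png',np.vstack([cv2.resize(t,(585,360),interpolation=0),cv2.resize(s,(585,384)[:1]+(220,),interpolation=0)]))
for n,a,b in[('t',(418,445),(212,242)),]:
  h=cv2.cvtColor(cv2.imread('pics/top0.png'),cv2.COLOR_BGR2HSV)
  for x,y in[(318,302),(318,288),(320,230),(315,217),(327,229),(421,238),(421,222),(453,236),(453,219),(447,228)]: print(x,y,h[y,x])
```

```text
318 302 [  1 186 208]
318 288 [  1 209 205]
320 230 [ 67 186 173]
315 217 [ 67 185 171]
327 229 [ 66 178 146]
421 238 [  1 203 158]
421 222 [  1 217 208]
453 236 [ 65 164 120]
453 219 [ 67 190 164]
447 228 [ 67 196 151]
```

View pics/crop.png

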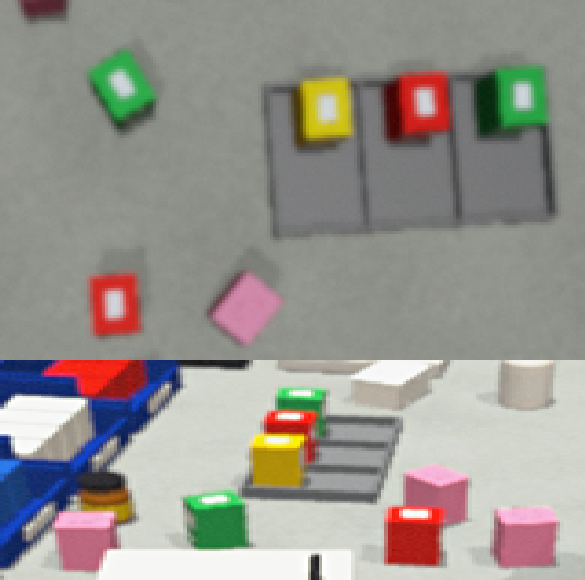

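The crop shows the tray square-on with a slight yaw. Each carton's darker sides are visible, so the earlier masks were too strict. I'll loosen them and fit again.

```bash
cat > m2.py <<'E'
from h import *
t=cams.read_camera('top'); s=cams.read_camera('side')
for n,hh,bt,bs,z in [('red',(165,12),(303,280,32,32),(338,245,34,44),0),('green',(45,85),(303,203,36,40),(283,240,34,40),0),('rtwin',(165,12),(404,212,30,35),(308,203,22,30),.004),('gtwin',(45,85),(436,210,32,35),(312,193,20,30),.004),('yel',(18,40),(372,215,30,35),(303,214,26,40),.004)]:
    mt=hue(t,*hh,bt,95,25);ms=hue(s,*hh,bs,100,25)
    a=fit([(t,mt)],z,P); v=[(t,mt)]+([(s,ms)] if 'twin' not in n else [])
    print(n,mt.sum(),ms.sum(),'top',np.round(a,4),'both',np.round(fit(v,z,P,a[:2]),4))
f=t['frame'].astype(int)
# tray outline corners (crop pixel /3 + offset), rim z .024
C=[unproj(t,(280+x/3,195+y/3),.024)[:2] for x,y in[(264,86),(546,70),(554,214),(275,238)]]
print('tray',np.mean(C,0),[np.round(np.linalg.norm(C[i]-C[i-1]),3) for i in range(4)],np.round(C,3).tolist())
k=(f[268:292,196:250].max(2)<90).astype(np.uint8)
n,l,st,ce=cv2.connectedComponentsWithStats(k);i=1+np.argmax(st[1:,4])
r=cv2.minAreaRect((np.argwhere(l==i)[:,::-1]+[196,268]).astype(np.float32));print(r,unproj(t,r[0],.142))
E
python3 m2.py
```

```text
red 280 578 top [ 0.4528 -0.0057  0.0164  0.0746] both [ 0.4525 -0.0061  0.0215  0.4091]
green 268 340 top [ 0.6416 -0.0111  0.5132  0.2086] both [ 0.6433 -0.0099  0.3919  0.3952]
rtwin 403 168 top [ 0.6286 -0.2719  0.1238  0.1073] both [ 0.6288 -0.272   0.1207  0.1061]
gtwin 387 115 top [ 0.6345 -0.3551  0.217   0.1729] both [ 0.6347 -0.3557  0.2029  0.1735]
yel 359 337 top [ 0.623  -0.1873  0.099   0.1113] both [ 0.6233 -0.1875  0.1065  0.2319]
tray [ 0.58974002 -0.27171795] [np.float64(0.138), np.float64(0.257), np.float64(0.131), np.float64(0.253)] [[0.649, -0.14], [0.665, -0.396], [0.534, -0.401], [0.511, -0.15]]
((221.4853057861328, 278.41558837890625), (3.469658851623535, 41.93575668334961), 80.13418579101562) [0.49499237 0.23045567 0.142     ]
```

```bash
cat > go.py <<'E'
import sys
from h import *
# go.py x y z yaw_of_closing_axis
x,y,z,a=map(float,sys.argv[1:5]); o=telemetry.get_obs(); M=Ro.from_rotvec(o['tool_rot']).as_matrix()
d=M.T@(np.array([x,y,z])-o['position'])*100; cy=np.arctan2(M[1,1],M[0,1])
t=-(a-cy); t=(t+np.pi/2)%np.pi-np.pi/2
print('shift',d.round(2),'turn',round(t,3),'or',round(t-np.sign(t)*np.pi,3),'closing yaw',round(cy,3),'tilt z',M[:,2].round(3),'q6',o['qpos'][5].round(3),'len',np.linalg.norm(d).round(1))
E
python3 go.py 0.4527 -0.006 0.15 1.59
```

```text
shift [-41.24 -33.79  10.03] turn -0.458 or 2.684 closing yaw 1.132 tilt z [-0. -0. -1.] q6 1.571 len 54.2
```

```bash
python3 -m pendant '-41.24 -33.79 10.03 -0.458;-41.24 -33.79 10.03 -0.458;-41.24 -33.79 10.03 -0.458;-41.24 -33.79 10.03 -0.458;-41.24 -33.79 10.03 -0.458;-41.24 -33.79 10.03 -0.458;-41.24 -33.79 10.03 -0.458;-41.24 -33.79 10.03 -0.458;-41.24 -33.79 10.03 -0.458;-41.24 -33.79 10.03 -0.458;-41.24 -33.79 10.03 -0.458;-41.24 -33.79 10.03 -0.458' 0
python3 - <<'E'
from h import *
c=cams.read_camera('top');s=cams.read_camera('side')
cv2.imwrite('pics/a.png',np.hstack([cv2.resize(c['frame'][180:340,260:420],(400,400)),cv2.resize(s['frame'][190:310,280:400],(400,400))])[:,:,::-1])
E
python3 go.py 0.4527 -0.006 0.06 1.59
```

```text
time: 1.5
position: [0.4544, -0.0104, 0.1491]
tool_rot: [-0.021, 3.141, -0.002]
force: [0.1, 1.6, 0.2]
grip_width: 0.0855
grasp_force: 0.0
shift [-0.01  0.1   8.96] turn -0.003 or 3.138 closing yaw 1.587 tilt z [-0.001  0.    -1.   ] q6 -0.032 len 9.0
```

View pics/a.png

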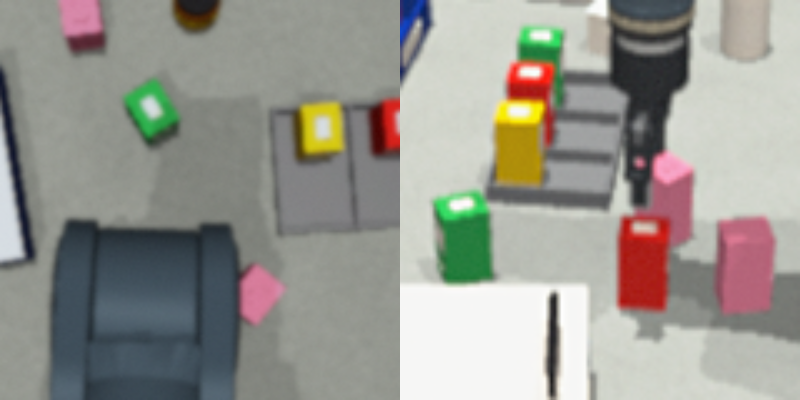

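The gripper is centred over the red carton, with the fingertips above its top at about (640,200) in the right half.

```bash
python3 -m pendant '0 0 3 0;0 0 6 0;0 0 8.7 0;0 0 8.7 0;0 0 8.7 0' 0
python3 -m pendant '0 0 0 0;0 0 0 0;0 0 0 0;0 0 0 0;0 0 0 0;0 0 0 0' 1
python3 -m pendant '0 0 -3 0;0 0 -7 0;0 0 -12 0;0 0 -12 0;0 0 -12 0'
python3 go.py 0.5627 -0.2764 0.17 1.639
```

```text
time: 2.1
position: [0.4524, -0.0048, 0.0636]
tool_rot: [0.033, -3.141, -0.0]
force: [-0.7, 1.2, 0.1]
grip_width: 0.0853
grasp_force: 0.0
time: 2.7
position: [0.4534, -0.0058, 0.0639]
tool_rot: [-0.03, 3.14, 0.0]
force: [-0.8, 0.9, 6.3]
grip_width: 0.0397
grasp_force: 59.7
time: 3.2
position: [0.4535, -0.006, 0.1842]
tool_rot: [-0.03, 3.139, -0.0]
force: [-0.1, 0.6, -0.7]
grip_width: 0.0393
grasp_force: 60.4
shift [-10.4  -27.25   1.45] turn -0.049 or 3.092 closing yaw 1.59 tilt z [ 0.003 -0.    -1.   ] q6 -0.032 len 29.2
```

```bash
python3 -m pendant '-2 -5 0 -0.05;-4 -10 0 -0.05;-6 -15 0 -0.05;-8 -20 0 -0.05;-10 -25 0 -0.05;-10.4 -27.2 0 -0.05;-10.4 -27.2 0 -0.05;-10.4 -27.2 0 -0.05;-10.4 -27.2 0 -0.05'
python3 go.py 0.5627 -0.2764 0.0675 1.639
python3 - <<'E'
from h import *
c=cams.read_camera('top');s=cams.read_camera('side')
cv2.imwrite('pics/b.png',np.hstack([cv2.resize(c['frame'][200:300,350:480],(400,400)),cv2.resize(s['frame'][170:270,280:380],(400,400))])[:,:,::-1])
E
```

```text
time: 4.1
position: [0.5611, -0.275, 0.1817]
tool_rot: [0.109, -3.137, -0.002]
force: [-0.3, -0.5, -0.1]
grip_width: 0.0394
grasp_force: 60.8
shift [-0.17 -0.17 11.42] turn 0.001 or -3.14 closing yaw 1.64 tilt z [-0.002  0.001 -1.   ] q6 -0.525 len 11.4
```

View pics/b.png

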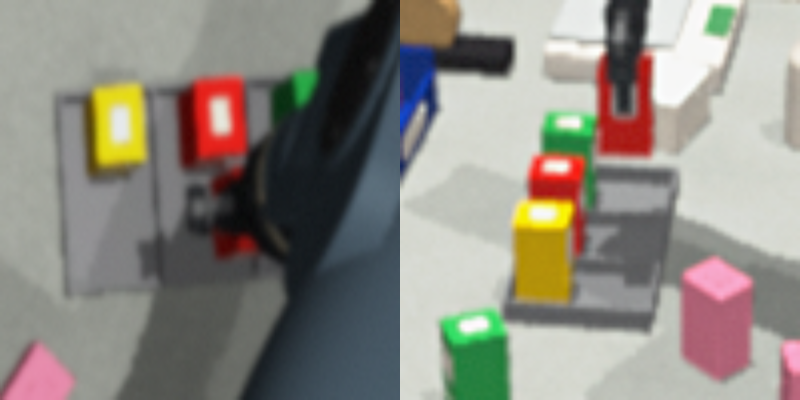

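The held red carton is over the middle bay, behind the yellow one, and aligned with the red twin.

```bash
python3 -m pendant '-0.1 0 3 0;-0.1 0 6 0;-0.1 0 8.5 0;-0.1 0 10 0;-0.1 0 11 0;-0.1 0 11.3 0;-0.1 0 11.3 0;-0.1 0 11.3 0'
python3 go.py 0.5627 -0.2764 0.0679 1.639
```

```text
time: 5.0
position: [0.5635, -0.2758, 0.071]
tool_rot: [-0.109, 3.138, -0.001]
force: [-0.1, 0.4, -0.9]
grip_width: 0.0396
grasp_force: 60.8
shift [ 0.09 -0.05  0.31] turn 0.001 or -3.14 closing yaw 1.64 tilt z [ 0.001 -0.001 -1.   ] q6 -0.525 len 0.3
```

```bash
python3 -m pendant '0 0 0.15 0;0 0 0.3 0;0 0 0.3 0;0 0 0.3 0'
python3 -m pendant '0 0 0 0;0 0 0 0;0 0 0 0;0 0 0 0' 0.25
python3 -m pendant '0 0 -2 0;0 0 -5 0;0 0 -9 0;0 0 -13 0;0 0 -13 0;0 0 -13 0'
python3 go.py 0.642 -0.0105 0.19 2.05
```

```text
time: 5.4
position: [0.5634, -0.276, 0.068]
tool_rot: [-0.109, 3.138, -0.001]
force: [-0.9, 0.5, 6.3]
grip_width: 0.0396
grasp_force: 61.1
time: 5.8
position: [0.5629, -0.2758, 0.0669]
tool_rot: [0.109, -3.139, 0.0]
force: [-0.9, 0.8, 0.3]
grip_width: 0.0639
grasp_force: 0.0
time: 6.4
position: [0.5635, -0.276, 0.1979]
tool_rot: [-0.109, 3.138, -0.002]
force: [-0.4, -0.2, -0.4]
grip_width: 0.0641
grasp_force: 0.0
shift [-9.67 25.94  0.77] turn -0.41 or 2.732 closing yaw 1.64 tilt z [ 0.002 -0.001 -1.   ] q6 -0.525 len 27.7
```

```bash
cat > g.py <<'E'
from h import *
t=cams.read_camera('top'); s=cams.read_camera('side')
for smin in(80,120):
    mt=hue(t,45,85,(300,200,42,46),smin,25);ms=hue(s,40,90,(280,235,40,50),smin,25)
    a=fit([(t,mt)],0,P);b=fit([(s,ms)],0,P,a[:2]);print(mt.sum(),ms.sum(),np.round(a,3),np.round(b,3))
v=cv2.cvtColor(t['frame'],cv2.COLOR_RGB2HSV)[210:236,306:334]
w=np.argwhere((v[...,1]<110)&(cv2.dilate(cv2.erode((v[...,1]>60).astype(np.uint8)*0+1,None),None)>0)&(v[...,2]>185))[:,::-1]+[306,210]
r=cv2.minAreaRect(w.astype(np.float32));print('patch',r,len(w));cv2.imwrite('pics/c.png',cv2.resize(np.hstack([t['frame'][200:245,300:345],s['frame'][240:285,280:325]]),None,fx=8,fy=8,interpolation=0)[:,:,::-1])
E
python3 g.py
```

```text
281 365 [ 0.644 -0.009  0.514  0.184] [ 0.644 -0.013  0.316  0.146]
233 308 [ 0.641 -0.01   0.429  0.306] [ 0.645 -0.018 -1.131  0.234]
patch ((320.0000305175781, 222.5), (9.838699340820312, 6.7082037925720215), 63.43495178222656) 65
```

View pics/c.png

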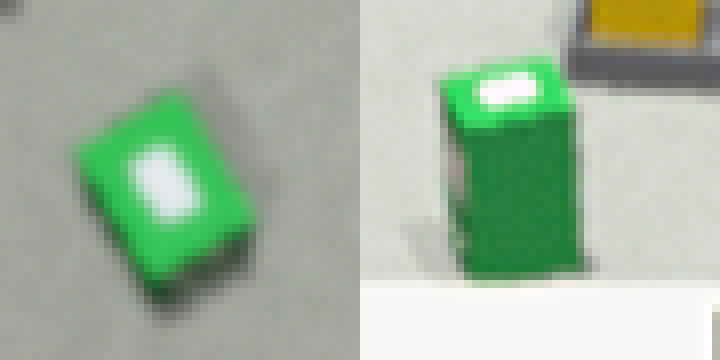

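The left half shows the green top face with corners at (175,92), (78,150), (150,282) and (255,218) in the crop. That gives a yaw of about 0.49, and I use the top-face centre for position.

```bash
python3 - <<'E'
from h import *
t=cams.read_camera('top');print(unproj(t,(320.1,222.7),.09))
C=[unproj(t,(300+x/8-.5,200+y/8-.5),.09)[:2] for x,y in[(175,92),(78,150),(150,282),(255,218)]];print([np.linalg.norm(C[i]-C[i-1]).round(3) for i in range(4)])
E
python3 go.py 0.642 -0.0125 0.19 2.06
```

```text
[ 0.64141783 -0.00961255  0.09      ]
[np.float64(0.049), np.float64(0.037), np.float64(0.049), np.float64(0.04)]
shift [-9.77 25.68  0.56] turn -0.42 or 2.722 closing yaw 1.64 tilt z [-0.002  0.001 -1.   ] q6 -0.525 len 27.5
```

```bash
python3 -m pendant '-1.8 4.7 0 -0.1;-3.6 9.4 0 -0.2;-5.4 14.2 0 -0.3;-7.2 19 0 -0.42;-9 23.7 0 -0.42;-9.7 25.9 0 -0.42;-9.7 25.9 0 -0.42;-9.7 25.9 0 -0.42;-9.7 25.9 0 -0.42' 0
python3 go.py 0.642 -0.010 0.064 2.06
```

```text
time: 7.45
position: [0.6413, -0.0116, 0.1962]
tool_rot: [0.759, -3.047, 0.0]
force: [-0.5, 0.1, 0.2]
grip_width: 0.0856
grasp_force: 0.0
shift [-0.16  0.11 13.22] turn -0.001 or 3.141 closing yaw 2.059 tilt z [-0.002 -0.    -1.   ] q6 -0.506 len 13.2
```

```bash
python3 -m pendant '0 0 4 0;0 0 8 0;0 0 11 0;0 0 13.2 0;0 0 13.2 0;0 0 13.2 0' 0
python3 -m pendant '0 0 0 0;0 0 0 0;0 0 0 0;0 0 0 0;0 0 0 0;0 0 0 0' 1
python3 -m pendant '0 0 -3 0;0 0 -7 0;0 0 -13 0;0 0 -13 0;0 0 -13 0'
python3 go.py 0.5686 -0.3596 0.19 1.639
```

```text
time: 8.05
position: [0.6417, -0.0119, 0.0654]
tool_rot: [0.758, -3.048, 0.0]
force: [-0.1, -0.9, 0.4]
grip_width: 0.0855
grasp_force: 0.0
time: 8.65
position: [0.6424, -0.0107, 0.0661]
tool_rot: [-0.761, 3.047, -0.001]
force: [-0.4, -0.1, 5.7]
grip_width: 0.0395
grasp_force: 59.6
time: 9.15
position: [0.643, -0.0106, 0.1974]
tool_rot: [-0.76, 3.044, -0.002]
force: [1.1, 0.5, -2.0]
grip_width: 0.0394
grasp_force: 60.1
shift [ 22.97 -27.31   0.71] turn 0.421 or -2.72 closing yaw 2.06 tilt z [ 0.004 -0.    -1.   ] q6 -0.506 len 35.7
```

```bash
python3 - <<'E'
from h import *
t=cams.read_camera('top')
# red placed + twins, by hue
for n,hh,b in[('red',(165,12),(404,240,34,40)),('rtwin',(165,12),(404,212,30,27)),('gtwin',(45,85),(436,210,32,35))]:
    m=hue(t,*hh,b,95,25); print(n,m.sum(),np.round(fit([(t,m)],.004,P,angs=(0,.1)),4))
cv2.imwrite('pics/d.png',cv2.resize(t['frame'][205:285,360:475],None,fx=6,fy=6)[:,:,::-1])
E
python3 -m pendant '3 -3.5 0 0.06;6 -7 0 0.12;9 -10.5 0 0.18;12 -14 0 0.24;15 -17.5 0 0.3;18 -21 0 0.36;21 -24.5 0 0.42;23 -27.3 0 0.42;23 -27.3 0 0.42;23 -27.3 0 0.42;23 -27.3 0 0.42'
python3 go.py 0.5686 -0.3596 0.0701 1.639
```

```text
red 385 [ 0.5637 -0.2794  0.1334  0.0966]
rtwin 366 [ 0.6291 -0.2724  0.2087  0.2182]
gtwin 383 [ 0.6345 -0.3552  0.2529  0.175 ]
time: 10.3
position: [0.5668, -0.3586, 0.1935]
tool_rot: [0.11, -3.138, -0.003]
force: [1.1, 0.0, -1.3]
grip_width: 0.0396
grasp_force: 60.2
shift [-0.2  -0.14 12.34] turn 0.002 or -3.14 closing yaw 1.641 tilt z [-0.002  0.002 -1.   ] q6 -0.634 len 12.3
```

View pics/d.png

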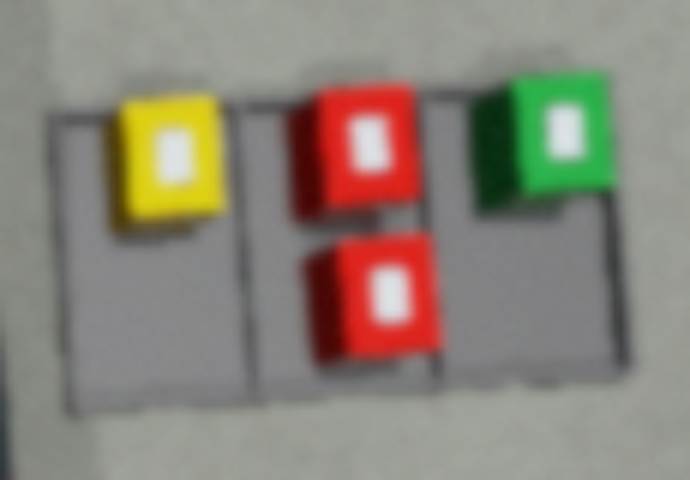

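The red carton stands squarely in the middle bay in front of its twin, at about (390,295) in the crop against the twin's (370,145). Now I lower the green one.

```bash
python3 -m pendant '0 0.1 4 0;0 0.1 7.5 0;0 0.1 10 0;0 0.1 11.5 0;0 0.1 11.9 0;0 0.1 12.1 0;0 0.1 12.3 0;0 0.1 12.3 0;0 0.1 12.3 0'
python3 go.py 0.5686 -0.3596 0.0701 1.639
```

```text
time: 11.2
position: [0.5674, -0.3589, 0.0728]
tool_rot: [-0.109, 3.139, -0.001]
force: [0.2, -0.2, -1.1]
grip_width: 0.0394
grasp_force: 60.2
shift [-0.11 -0.08  0.27] turn 0.001 or -3.141 closing yaw 1.64 tilt z [ 0.001 -0.001 -1.   ] q6 -0.633 len 0.3
```

```bash
python3 -m pendant '0 0 0.15 0;0 0 0.27 0;0 0 0.27 0;0 0 0.27 0'
python3 -m pendant '0 0 0 0;0 0 0 0;0 0 0 0;0 0 0 0' 0.25
python3 -m pendant '0 0 -2 0;0 0 -5 0;0 0 -9 0;0 0 -14 0;0 0 -17 0;0 0 -17 0;0 0 -17 0'
python3 go.py 0.495 0.231 0.23 0.177
```

```text
time: 11.6
position: [0.5672, -0.359, 0.0701]
tool_rot: [-0.108, 3.139, -0.001]
force: [-1.4, 1.4, 6.1]
grip_width: 0.0391
grasp_force: 60.4
time: 12.0
position: [0.567, -0.3587, 0.0692]
tool_rot: [0.109, -3.139, -0.0]
force: [-0.5, 0.4, -1.3]
grip_width: 0.0644
grasp_force: 0.0
time: 12.7
position: [0.5673, -0.3589, 0.2397]
tool_rot: [-0.109, 3.139, -0.001]
force: [0.4, 0.0, -0.5]
grip_width: 0.0639
grasp_force: 0.0
shift [ 3.13 59.35  0.92] turn 1.463 or -1.679 closing yaw 1.64 tilt z [ 0.001 -0.001 -1.   ] q6 -0.633 len 59.4
```

```bash
python3 -m pendant '0.25 4.9 0 0.13;0.5 9.8 0 0.27;0.75 14.7 0 0.4;1 19.6 0 0.54;1.3 24.5 0 0.67;1.55 29.4 0 0.8;1.8 34.3 0 0.94;2.05 39.2 0 1.07;2.3 44.1 0 1.2;2.6 49 0 1.34;2.85 54 0 1.46;3.1 59.3 0 1.463' 0
python3 -m pendant '0 0 0 0;0 0 0 0;0 0 0 0'
python3 go.py 0.495 0.231 0.142 0.177
python3 - <<'E'
from h import *
t=cams.read_camera('top');s=cams.read_camera('side')
for n,hh,b,z in[('red',(165,12),(404,240,34,40),.004),('green',(45,85),(436,237,34,43),.004),('gtwin',(45,85),(436,210,32,29),.004)]:
    m=hue(t,*hh,b,95,25); print(n,m.sum(),np.round(fit([(t,m)],z,P,angs=(0,.1)),4))
cv2.imwrite('pics/e.png',np.hstack([cv2.resize(t['frame'][200:290,360:480],(400,300)),cv2.resize(s['frame'][250:370,250:370],(400,300))])[:,:,::-1])
E
```

```text
time: 13.9
position: [0.4956, 0.2176, 0.2376]
tool_rot: [-2.022, -2.403, 0.004]
force: [0.9, 0.4, 0.6]
grip_width: 0.0856
grasp_force: 0.0
time: 14.2
position: [0.4964, 0.2154, 0.2382]
tool_rot: [-2.016, -2.408, 0.003]
force: [0.1, -0.6, -0.7]
grip_width: 0.0854
grasp_force: 0.0
shift [1.57 0.16 9.62] turn -0.0 or 3.141 closing yaw 0.177 tilt z [-0.002 -0.001 -1.   ] q6 1.804 len 9.7
red 382 [ 0.5636 -0.2793  0.153   0.1029]
green 381 [ 0.5681 -0.3615  0.1887  0.1559]
gtwin 379 [ 0.6349 -0.3554  0.2229  0.2011]
```

View pics/e.png

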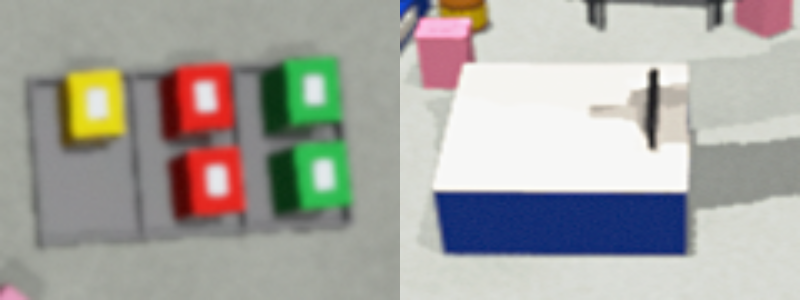

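Both pairs are in their bays with a gap between cartons: red at (217,180) and green at (323,175) in the left half. The bar handle is at (653,110) in the right half. I'll cross-check it with the side camera.

```bash
python3 - <<'E'
from h import *
s=cams.read_camera('side');print(unproj(s,(325.9,293.8),.142),unproj(s,(325.9,278.5),.142),unproj(s,(325.9,309),.142))
E
python3 -m pendant '1.5 0 1 0;1.5 0 3 0;1.5 0 6 0;1.5 0 8 0;1.5 0 9.4 0;1.5 0 9.4 0;1.5 0 9.4 0' 0
python3 go.py 0.495 0.231 0.142 0.177
```

```text
[0.49119297 0.25259202 0.142     ] [0.50543179 0.18452812 0.142     ] [0.47809765 0.31518984 0.142     ]
time: 15.05
position: [0.4942, 0.231, 0.1453]
tool_rot: [-2.017, -2.408, 0.001]
force: [0.3, -0.4, 1.1]
grip_width: 0.0854
grasp_force: 0.0
shift [-0.01  0.08  0.33] turn -0.0 or 3.141 closing yaw 0.177 tilt z [-0. -0. -1.] q6 1.831 len 0.3
```

```bash
python3 -m pendant '0 0 0.3 0;0 0 0.3 0;0 0 0.3 0'
python3 -m pendant '0 0 0 0;0 0 0 0;0 0 0 0;0 0 0 0;0 0 0 0;0 0 0 0;0 0 0 0;0 0 0 0;0 0 0 0' 1
python3 - <<'E'
from h import *
o=telemetry.get_obs();M=Ro.from_rotvec(o['tool_rot']).as_matrix();print(o['force'],o['grip_width'],o['grasp_force'],M.round(3).tolist())
ax=np.array([np.cos(.177),np.sin(.177),0])
for d in range(0,61,5):
    t=np.deg2rad(d); dx=-.18*np.cos(t)+.041*np.sin(t)+.18; dz=.18*np.sin(t)+.041*np.cos(t)-.041
    print(d,np.round(M.T@(ax*dx+[0,0,dz])*100,2))
E
```

```text
time: 15.35
position: [0.4944, 0.2311, 0.1428]
tool_rot: [2.016, 2.409, 0.001]
force: [0.4, -0.0, -0.8]
grip_width: 0.0855
grasp_force: 0.0
time: 16.25
position: [0.497, 0.2315, 0.1427]
tool_rot: [2.015, 2.406, 0.006]
force: [11.5, 0.7, -5.3]
grip_width: 0.0087
grasp_force: 58.3
[11.48189997  0.67773786 -5.27864763] 0.008731622158451597 58.315059542655945 [[-0.176, 0.984, 0.005], [0.984, 0.176, 0.001], [-0.0, 0.005, -1.0]]
0 [0. 0. 0.]
5 [ 0.    0.43 -1.55]
10 [ 0.    1.   -3.06]
15 [ 0.    1.7  -4.51]
20 [ 0.    2.52 -5.9 ]
25 [ 0.    3.46 -7.21]
30 [ 0.    4.5  -8.43]
35 [ 0.    5.66 -9.55]
40 [  0.     6.9  -10.58]
45 [  0.     8.23 -11.49]
50 [  0.     9.63 -12.28]
55 [  0.    11.1  -12.94]
60 [  0.    12.62 -13.47]
```

```bash
python3 -m pendant '0 0.3 0 0;0 0.4 -0.5 0;0 0.55 -1 0;0 0.73 -1.55 0;0 1 -2.3 0;0 1.3 -3.06 0;0 1.3 -3.06 0'
python3 - <<'E'
from h import *
o=telemetry.get_obs();print(o['position'],o['force'],o['grip_width'])
s=cams.read_camera('side');cv2.imwrite('pics/f.png',cv2.resize(s['frame'][210:370,240:400],(600,600))[:,:,::-1])
E
```

```text
time: 16.95
position: [0.5068, 0.2333, 0.1739]
tool_rot: [-2.016, -2.409, 0.0]
force: [-4.4, 1.0, -2.4]
grip_width: 0.0091
grasp_force: 58.7
[0.50676443 0.23332549 0.17386397] [-4.42817118  1.00173503 -2.38364824] 0.009072693252883164
```

View pics/f.png

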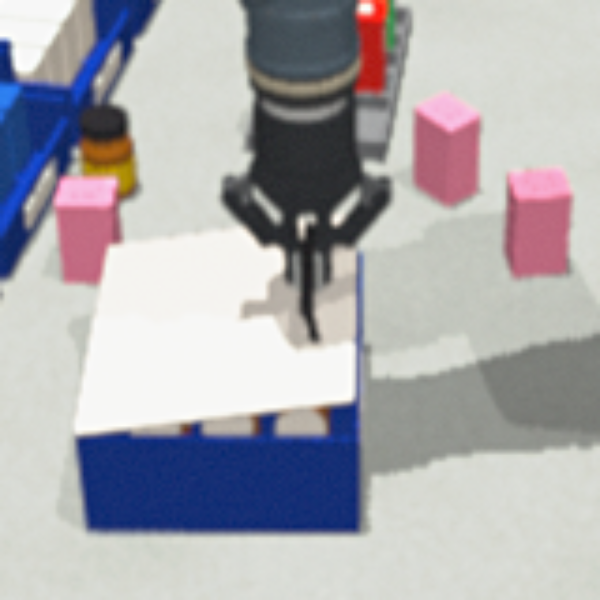

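The lid is up about 10 degrees, with the bar between the fingers at (310,260) and forces low. I continue along the arc.

```bash
python3 -m pendant '0 0.7 -1.45 0;0 1.5 -2.84 0;0 2.4 -4.15 0;0 3.4 -5.37 0;0 4.55 -6.5 0;0 5.8 -7.52 0;0 5.8 -7.52 0;0 5.8 -7.52 0'
python3 - <<'E'
from h import *
o=telemetry.get_obs();print(o['position'])
hg=np.array([.672+.002,.263,.1]);ax=np.array([np.cos(.177),np.sin(.177)])
d=o['position']-hg; print(np.rad2deg(np.arctan2(d[2],-d[:2]@ax)-np.arctan2(.041,.18)), np.hypot(d[2],d[:2]@ax), np.hypot(.041,.18))
E
```

```text
time: 17.8
position: [0.5621, 0.2435, 0.25]
tool_rot: [-2.014, -2.408, 0.001]
force: [-15.7, -0.8, 14.1]
grip_width: 0.0088
grasp_force: 60.5
[0.56213806 0.24348456 0.25000088]
40.04254742966143 0.18813286200374382 0.1846104005737488
```

```bash
python3 -m pendant '0 0.4 -0.65 0;0 1.1 -1.1 0;0 1.8 -1.5 0;0 2.5 -1.9 0;0 3.2 -2.2 0;0 3.9 -2.5 0;0 3.9 -2.5 0;0 3.9 -2.5 0'
python3 - <<'E'
from h import *
o=telemetry.get_obs();print(o['position'])
hg=np.array([.672+.002,.263,.1]);ax=np.array([np.cos(.177),np.sin(.177)])
d=o['position']-hg; print(np.rad2deg(np.arctan2(d[2],-d[:2]@ax)-np.arctan2(.041,.18)), np.hypot(d[2],d[:2]@ax))
s=cams.read_camera('side');t=cams.read_camera('top')
cv2.imwrite('pics/g.png',np.hstack([cv2.resize(s['frame'][190:340,240:390],(450,450),interpolation=0),cv2.resize(t['frame'][190:310,165:285],(350,450),interpolation=0)])[:,:,::-1])
E
```

```text
time: 18.6
position: [0.6031, 0.2509, 0.2751]
tool_rot: [2.016, 2.409, 0.004]
force: [-6.4, 3.4, 9.3]
grip_width: 0.0085
grasp_force: 62.4
[0.60308355 0.2509254  0.27506757]
54.8306620723554 0.18927025943128414
```

View pics/g.png

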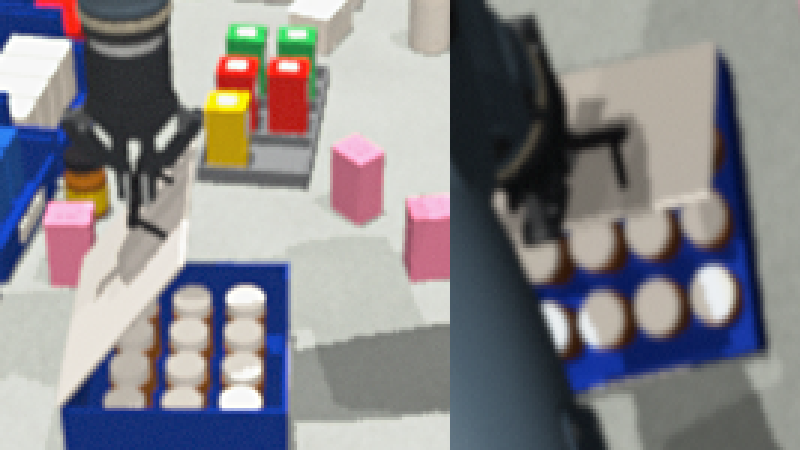

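The lid is nearly there and the tray is intact. In the side crop the lid's near edge runs from the hinge end (63,403) to its front corner (185,265). In the top crop the right front corner is (713,195). I solve for the angle from these.

```bash
cat > ang.py <<'E'
from h import *
from scipy.optimize import least_squares
t=cams.read_camera('top');s=cams.read_camera('side')
obs=[(s,.21,.11,(301.7-.3,278.3)),(s,0,.11,(261,324.3)),(t,.21,-.11,(255.2,242)),(t,0,-.11,(255.9,201.2))]
def pt(p,l,w):
    a,hx,hy=p; e=np.array([np.cos(.177),np.sin(.177),0]);y=np.array([-e[1],e[0],0]);u=-np.cos(a)*e+[0,0,np.sin(a)];n=np.sin(a)*e+[0,0,np.cos(a)]
    return np.array([hx,hy,.1])+l*u+w*y+.003*n
f=lambda p:np.concatenate([(proj(c,pt(p,l,w))[0]-uv) for c,l,w,uv in obs]+[(np.array(p[1:])-[.672,.264])/.003])
r=least_squares(f,[.95,.672,.264]);print(np.rad2deg(r.x[0]),r.x[1:],r.fun.round(1))
o=telemetry.get_obs();ax=np.array([np.cos(.177),np.sin(.177)]);d=o['position']-np.r_[r.x[1:],.1]
print(np.rad2deg(np.arctan2(d[2],-d[:2]@ax)-np.arctan2(.041,.18)),np.hypot(d[2],d[:2]@ax),o['force'])
E
python3 ang.py
```

```text
53.979941191537094 [0.67158451 0.2620777 ] [ 0.1 -1.1 -1.5  0.6 -0.9  0.7  0.6  0.4 -0.1 -0.6]
55.502550709261904 0.1883240017933744 [-5.86081104  2.87156231  8.62358019]
```

```bash
python3 -m pendant '0 0.4 -0.2 0;0 0.8 -0.35 0;0 1.2 -0.48 0;0 1.6 -0.6 0;0 1.6 -0.6 0;0 1.6 -0.6 0;0 1.6 -0.6 0'
python3 - <<'E'
from h import *
o=telemetry.get_obs();ax=np.array([np.cos(.177),np.sin(.177)])
for dz in(0,.0035):
    d=o['position']-np.array([.6716,.2625,.1+dz]); print(np.rad2deg(np.arctan2(d[2],-d[:2]@ax)-np.arctan2(.041,.18)),np.hypot(d[2],d[:2]@ax))
s=cams.read_camera('side');t=cams.read_camera('top')
cv2.imwrite('pics/i.png',np.hstack([cv2.resize(s['frame'][240:340,250:320],(400,571),interpolation=0),cv2.resize(t['frame'][190:260,230:280],(400,571),interpolation=0)])[:,:,::-1])
E
```

```text
time: 19.5
position: [0.6182, 0.2537, 0.2809]
tool_rot: [2.016, 2.41, 0.003]
force: [-8.6, 1.8, 9.0]
grip_width: 0.0091
grasp_force: 62.4
60.51098897719678 0.18877363024421898
60.20098034632016 0.18542321586209506
```

View pics/i.png

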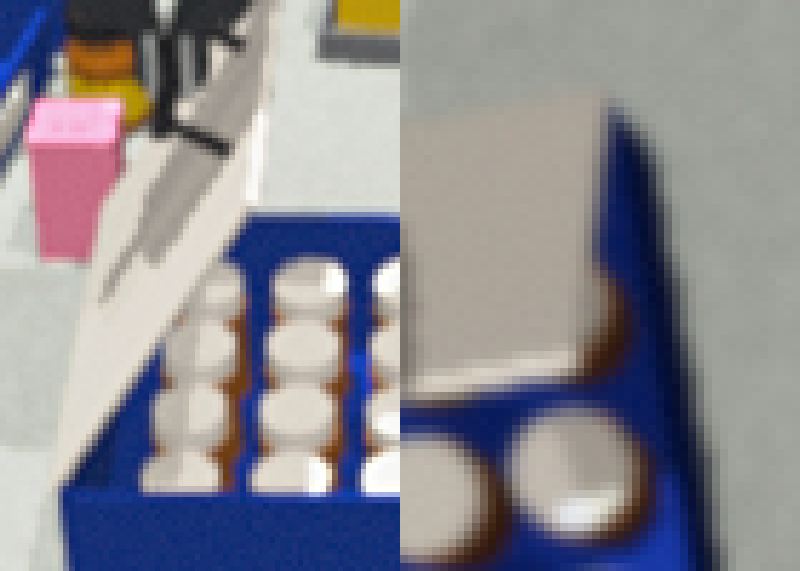

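The lid's front corner is at (250,208) in the side crop and (585,360) in the top crop. I check the angle once more.

```bash
sed -i 's/(301.7-.3,278.3)/(293.8,276.4)/;s/(261,324.3)/(260.9,325.0)/;s/(255.2,242)/(253.1,234.2)/;s/(255.9,201.2)/(255.4,201.5)/' ang.py; python3 ang.py
```

```text
59.41237922245881 [0.67147828 0.26347869] [ 0.8 -2.3 -1.6  0.3 -1.4  0.5  0.6  0.1 -0.2 -0.2]
60.48354320729273 0.1888047065349685 [-6.45134418  3.0787717   8.91455986]
```

Both estimates agree at about 60 degrees, and the grip is holding.

```bash
python3 -c "from bench import hand_in; print(hand_in())"
```

```text
the job is handed in; nothing more can be done
None
```

The red and green packs stand in their matching bays in front of their twins, the lid is held at about 60 degrees (measured 59.4 to 60.5), and the job is handed in.

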